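# Set the stop collar of the tamping stand

## Robot

A 6-joint arm with a two-finger parallel gripper is mounted at the origin on a cart in front of the work surface, level with it; the furniture and walls round the work are solid. World frame = base frame: x ahead of the robot, y to its left, z up, the work surface at z = 0. Lengths are in m, angles in rad, forces in N, time in s.
With the tool pointing down it reaches from about 0.35 to 0.725 m from the base axis. Payload 6 kg.
Tool frame: the origin (TCP) lies between the finger pads; the fingertips stand 17 mm ahead of it and the grasp point (between the pads) lies 2 mm behind it (tips_ahead is the distance from the TCP to the fingertips, in m); x points along the fingers, y is the direction in which the jaws open and shut, and the axes are right-handed (so a half turn about x gives the same grasp; the last joint's range is limited). The gripper opens to 85 mm and grips with 20 to 120 N. Pads are 22 mm wide; open, the fingers measure 114 mm over their backs; the gripper's body (76 mm by 85 mm) begins 54 mm behind the grasp point. The pads swing forward as they close: fully open they stand 13 mm farther back than shut.
Start: joints at [-0.866, 0.04, 0.085, 0, -1.615, -0.334], TCP at [0.217, -0.559, 0.248] pointing down, gripper open.
Joint ranges: [-2.56, 2.56], [-1.29, 2.01], [-1.08, 1.49], [-3.29, 1.98], [-2.81, -0.18], [-2.99, 2.99]. Speed limits (rad/s): [2.57, 2.57, 3.01, 3.14, 3.14, 3.14].

## Interface

Orientations are given as [roll, pitch, yaw] about the fixed x, y, z axes, in that order (R = Rz(yaw) Ry(pitch) Rx(roll)).
In Python, from rig import * gives the robot as it stands. The module is installed in compiled form; this text tells all that it offers.
- The arm moves only by the shell command python3 -m pendant 'ROWS' [FORCE]. ROWS is JSON, a list of rows, each a list of 3 entries, a list of its own where there are three numbers: the turn, a rotation vector about the tool's x, y, z in rad, then the shift along the tool's x, y, z in mm, then the finger opening in mm, from 0 to 85.4. In form: [[[ax, ay, az], [x, y, z], gripper], ...]. A call has 1 to 12 rows; each row shifts and turns the commanded pose from where the row before left it, along the tool's axes as they then stand; what a row does not reach is not made up. A row lasts 1/10 s, in which the tool goes at most 50 mm and 8.59 degrees, less where a joint would pass 70% of its speed; a pose out of reach is approached as far as the arm can. A call is refused whole if a number of a shift passes 50 or a number of a turn 0.15, either way. A call with a gripper value outside its range is refused whole. The fingers move at their own pace and stop on an object; FORCE is the grip in N (left out, the last holds). Time passes only in rows, so rows that do not move let the fingers close. It gives the time, the measured TCP pose, the force and the opening at its end, in the units of the state.
- state(): the state, without advancing time (a new reading comes with each control period).
- camera(name): name is "scene" or "side" or "wrist"; returns the picture (384x512x3 uint8, red, green, blue); there is no depth.
- calibration(name): a dict with "camera_matrix" (3x3 intrinsics, pixels), "rvec" (rotation vector, rad) and "tvec" (3), from world to camera coordinates, as OpenCV has them. Camera axes: x right, y down, z forward; pixel columns grow to the right and rows downward; lengths in m; the calibration is good to about 2 mm. A picture is of the moment at which its call begins: read the wrist's pose just before it. calibration takes no time and is no camera call; for the wrist camera it gives the pose at the moment of the call.
- sign_off(): hands the job in, once; it reports no verdict.
The state is a dict: "time_s": time; "qpos": joint angles; "dq": joint speeds; "tau": joint torques, N m; "tool_pos": TCP position; "eef_rot": TCP orientation; "wrist_force": force on the tool from outside, world axes, zero at the start; "moment": the same for the moment, N m; "grip_width": finger opening in m.
Only numpy, scipy, OpenCV 4.12 (cv2) and the standard library are available. Lean on these libraries where they do the work, as an engineer would, in place of code of your own. Each camera call takes 0.05 s, during which the arm holds its last target. There are 200 camera calls.

## Task

Two small coffee tamping stands stand on the worktop, each with a knurled stop collar on a steep threaded rod and a red pointer on a white scale beside it. Set the stand with the brass collar: spin the brass collar up its rod until its top face is level with the red pointer of its own stand, then let go. Do not shift that pointer, and leave the black collar as it is.

Things in the scene. Friction and masses are not known exactly. Their poses are not given: they have to be found in the camera images.
- brass_top (a point): Centre of the top face of the knurled brass collar, 44 mm across, 22 mm high (its middle is 11 mm below this point), white dot on top; at the start 67 to 71 mm above the worktop. It runs on an upright 16 mm threaded rod that ends 95 mm above the worktop, fixed on a white base 18 mm thick. Grip its knurled side from above, a finger on either side of the rod.
- brass_pointer (a point): Tip of the red pointer on the brass collar's stand, middle of its 3 mm thickness: the height wanted, 8 to 21 mm above the collar's top at the start. It sits on a white scale, top at 95 mm, 82 mm from the rod's axis, roughly to the robot's left; the tip is 65 mm from the axis. Close the fingers about square to the direction rod to scale, clear of it.
- brass_collar (a joint): Turn of the brass collar on its rod, rad: 0 at its lowest (top face at 67 mm), growing anticlockwise seen from above; stop at 1.7; starts at 0 to 0.25. Steep right-hand thread: anticlockwise climbs 15.9 mm per rad (100 mm a turn), so one part-turn does it and the hand must rise with the collar. Friction of 0.1 N m keeps it where it is left.
- black_top (a point): Centre of the top face of the black collar on the other stand, which is the same in all but the colour of its collar (the flat blue disc on either base is just a tamping pad). Not to be moved. Which stand is on the left and which on the right varies.

How it is judged:
By the outcome, as a careful person would: the job done as asked, in the order asked, and still so for the second after the job is handed in, with the robot touching nothing.
It also fails if it takes over 32 s, if anything falls off the work surface, if the arm or the gripper's body presses on something with over 40 N, if the wrist force passes 120 N, or if a joint passes its speed limit or range.

## Working session

There is one attempt and no reset: what is moved stays moved. The work goes in short steps, Python scripts to look and compute and a shell command to move; the robot and the scene stay as the last step left them, time stands still between calls to the robot, and variables do not carry over. Pictures are saved under pics/ and viewed, about 8 in all and at most 12, crops included, and the job is handed in when it is done.

```bash
mkdir -p pics; cat > h.py <<'E'
from rig import *
import numpy as np, cv2
def snap(n,f):
    im=camera(n); cv2.imwrite('pics/'+f,im[:,:,::-1]); return im
def cal(n):
    c=calibration(n); return np.array(c['camera_matrix'],float),cv2.Rodrigues(np.array(c['rvec'],float))[0],np.array(c['tvec'],float).ravel()
def ray(c,u,v):
    K,R,t=c; d=R.T@np.linalg.solve(K,[u,v,1.]); return -R.T@t,d/np.linalg.norm(d)
def onz(c,u,v,z):
    o,d=ray(c,u,v); return o+d*(z-o[2])/d[2]
def proj(c,p):
    K,R,t=c; q=K@(R@np.array(p)+t); return q[:2]/q[2]
def tri(rs):
    A=sum(np.eye(3)-np.outer(d,d) for o,d in rs); b=sum((np.eye(3)-np.outer(d,d))@o for o,d in rs)
    return np.linalg.solve(A,b)
E
python3 - <<'E'
from h import *
print(state())
a=snap('scene','sc0.png'); b=snap('side','si0.png')
for n in('scene','side'):
    c=cal(n); print(n,-c[1].T@c[2],c[0][0,0])
cv2.imwrite('pics/both.png',np.hstack([cv2.resize(a,(400,300)),cv2.resize(b,(400,300))])[:,:,::-1])
E
```

```text
{'time_s': 0.0, 'qpos': array([-8.66309023e-01,  4.07931788e-02,  8.37910347e-02, -4.74256498e-04,
       -1.61546339e+00, -3.33701178e-01]), 'dq': array([-2.17083213e-05,  5.59082088e-04,  9.89636459e-05, -1.62223768e-03,
       -4.29120329e-05,  1.11059567e-03]), 'tau': array([ 6.35457836e-04, -3.68203747e+01,  3.47416556e+01,  6.93242535e+00,
       -5.38425476e-03, -3.23503946e-05]), 'tool_pos': array([ 0.21738583, -0.55891801,  0.24727642]), 'eef_rot': array([1.62791372, 1.56906118, 1.99872063]), 'wrist_force': array([0.89719917, 0.49987931, 0.55777957]), 'moment': array([-0.03080111, -0.01964907, -0.01327239]), 'grip_width': 0.08531110743266103}
scene [0.09624201 0.51453567 0.64780978] 466.6957385584379
side [0.30539362 0.82397719 0.46402396] 426.6016297651441
```

View pics/sc0.png

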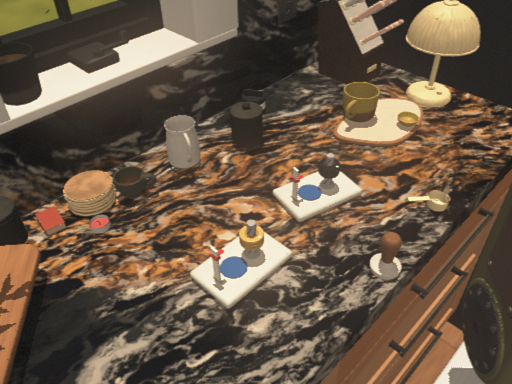

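View pics/si0.png

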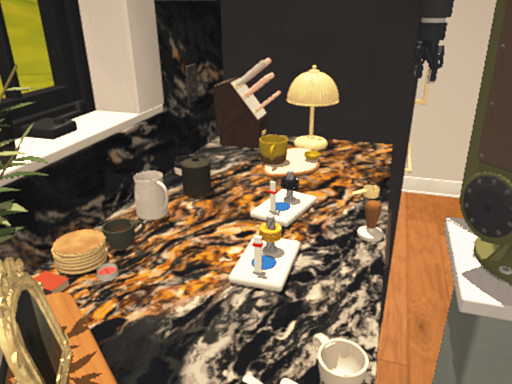

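The brass stand is the left one: in the scene view its collar is at about (252,240) and its pointer at (215,253); in the side view they are at (271,229) and (258,245). Next I'll enlarge these areas.

```bash
python3 - <<'E'
from h import *
a=cv2.imread('pics/sc0.png');b=cv2.imread('pics/si0.png')
A=cv2.resize(a[210:310,185:300],None,fx=3.4,fy=5.5,interpolation=2);B=cv2.resize(b[205:295,225:305],None,fx=5,fy=5,interpolation=2)
A=cv2.resize(a[210:310,185:300],None,fx=3.4,fy=3.4,interpolation=2);B=cv2.resize(b[205:295,225:305],(390,439),interpolation=2)
A=cv2.copyMakeBorder(A,0,B.shape[0]-A.shape[0],0,0,0)
cv2.imwrite('pics/crop1.png',np.hstack([A,B])[:590,:800])
ca,cb=cal('scene'),cal('side')
# rough
p=onz(ca,251,223,.095);print('rodtop scene',p, proj(cb,p))
p=onz(cb,269,218,.095);print('rodtop side',p)
print('ptr',onz(ca,211,253,.085),onz(cb,256,244,.085))
E
```

```text
rodtop scene [0.49411378 0.13547593 0.095     ] [270.28101615 215.6773517 ]
rodtop side [0.49388608 0.14520521 0.095     ]
ptr [0.50034181 0.21962729 0.085     ] [0.49448387 0.2251038  0.085     ]
```

View pics/crop1.png

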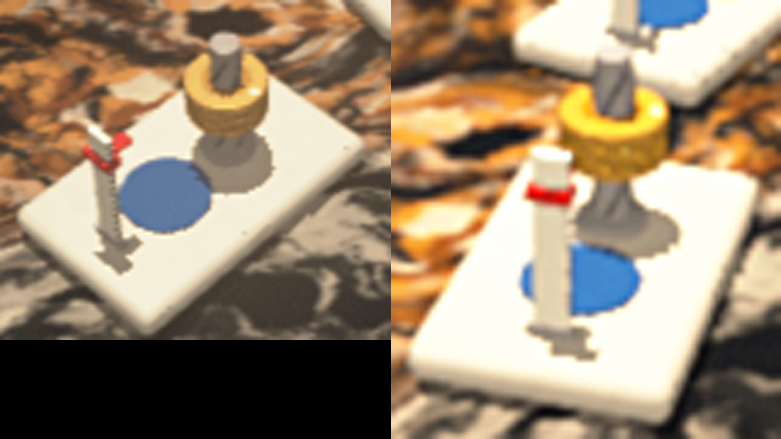

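```bash
python3 - <<'E'
from h import *
from scipy.spatial.transform import Rotation as Ro
ca,cb=cal('scene'),cal('side')
r1,r2=onz(ca,251.5,221.2,.095),onz(cb,270.7,215.7,.095)
s1,s2=onz(ca,213.8,249.1,.095),onz(cb,258.2,236.8,.095)
print('rod',r1,r2,tri([ray(ca,251.5,221.2),ray(cb,270.7,215.7)]));print('scale',s1,s2)
for r,s in((r1,s1),(r2,s2)):
    d=(s-r);print('dir deg',np.degrees(np.arctan2(d[1],d[0])),np.linalg.norm(d))
s=state();R=Ro.from_euler('xyz',s['eef_rot']).as_matrix();print('R\n',R.round(3),s['tool_pos'])
w=cal('wrist');C=-w[1].T@w[2];print('cam in tool',R.T@(C-s['tool_pos']),'axes in tool\n',(R.T@w[1].T).round(3),w[0][0,0])
E
```

```text
rod [0.49648665 0.13190952 0.095     ] [0.49333366 0.13534298 0.095     ] [0.49517875 0.13232803 0.09440507]
scale [0.49602726 0.21648429 0.095     ] [0.49291503 0.21717819 0.095     ]
dir deg 90.31121306018156 0.08457601601244695
dir deg 90.29309282077527 0.08183628862145105
R
 [[-0.001 -0.362  0.932]
 [ 0.001  0.932  0.362]
 [-1.     0.002 -0.   ]] [ 0.21738688 -0.5589569   0.24738287]
cam in tool [-0.12480556 -0.00061505 -0.07554409] axes in tool
 [[-0.    -0.29   0.957]
 [ 1.    -0.001  0.   ]
 [ 0.001  0.957  0.29 ]] 308.2036055950749
```

Both cameras put the rod at about (0.495, 0.1335), with the scale towards +y and the lengths matching the 82 mm given. I'll go to a tilted viewing pose above the stand.

```bash
python3 -m pendant '[[[0,0,0],[0,36,28.6],85],[[0,0,0],[0,36,28.6],85],[[0,0,0],[0,36,28.6],85],[[0,0,0],[0,36,28.6],85],[[0,0,0],[0,36,28.6],85],[[0,0,0],[0,36,28.6],85],[[0,0,0],[0,36,28.6],85],[[0,0,0],[0,36,28.6],85],[[0,0,0],[0,36,28.6],85],[[0,0,0],[0,36,28.6],85],[[0,0,0],[0,36,28.6],85],[[0,0,0],[0,36,28.6],85]]'
python3 -m pendant '[[[0,0,0],[0,36,28.6],85],[[0,0,0],[0,36,28.6],85],[[0,0,0],[0,36,28.6],85],[[0,0,0],[0,36,28.6],85],[[0,-0.15,0],[0,0,0],85],[[0,-0.15,0],[0,0,0],85],[[0,-0.15,0],[0,0,0],85],[[0,-0.15,0],[0,0,0],85],[[0,0,0],[29,0,-20],85],[[0,0,0],[29,0,-20],85],[[0,0,0],[0,0,0],85],[[0,0,0],[0,0,0],85]]'
python3 - <<'E'
from h import *
s=state();print(s['time_s'],s['tool_pos'],s['eef_rot'],s['qpos'],s['wrist_force'])
w=cal('wrist');print(-w[1].T@w[2]);im=snap('wrist','w1.png')
np.savez('w1.npz',K=w[0],R=w[1],t=w[2])
E
```

```text
time_s: 1.3
tool_pos: [0.3807, -0.0302, 0.2483]
eef_rot: [0.382, 1.57, 0.754]
wrist_force: [2.0, -0.8, -0.4]
grip_width: 0.085
time_s: 2.5
tool_pos: [0.4351, 0.1432, 0.179]
eef_rot: [-0.001, 0.97, 0.37]
wrist_force: [0.7, 0.6, 0.6]
grip_width: 0.0852
2.5 [0.43514904 0.14322435 0.17902541] [-8.59191516e-04  9.69927717e-01  3.69995691e-01] [ 1.01607252 -1.04466271 -1.00328222  0.38383039 -1.14076098 -2.29315351] [0.74542372 0.60800737 0.62117269]
[0.31075969 0.09424976 0.24028625]
```

View pics/w1.png

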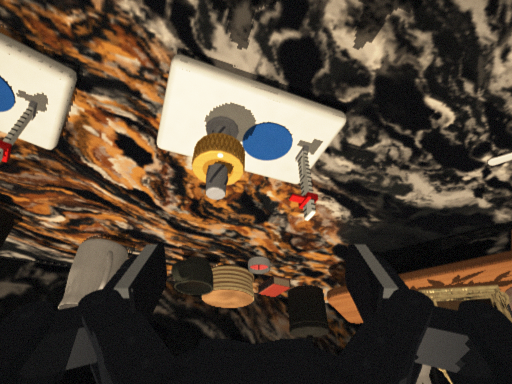

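The wrist view shows the image upside down: the rod top is at about (215,193), the collar face at (219,165), and the red pointer at about (300,200). I'll zoom in.

```bash
python3 - <<'E'
from h import *
a=cv2.imread('pics/w1.png')
cv2.imwrite('pics/c2.png',cv2.resize(a[125:225,185:325],None,fx=5.6,fy=5.6,interpolation=2))
h=cv2.cvtColor(a,cv2.COLOR_BGR2HSV)
m=(((h[...,0]<6)|(h[...,0]>174))&(h[...,1]>170)&(h[...,2]>100)).astype(np.uint8)
n,l,s,c=cv2.connectedComponentsWithStats(m)
print([(s[i].tolist(),c[i].round(1).tolist()) for i in range(1,n) if s[i][4]>15])
E
```

```text
[([0, 140, 11, 23, 135], [4.6, 150.3]), ([289, 192, 29, 17, 227], [302.9, 198.6]), ([252, 265, 15, 4, 43], [258.7, 266.6]), ([261, 284, 28, 13, 197], [274.4, 290.2])]
```

View pics/c2.png

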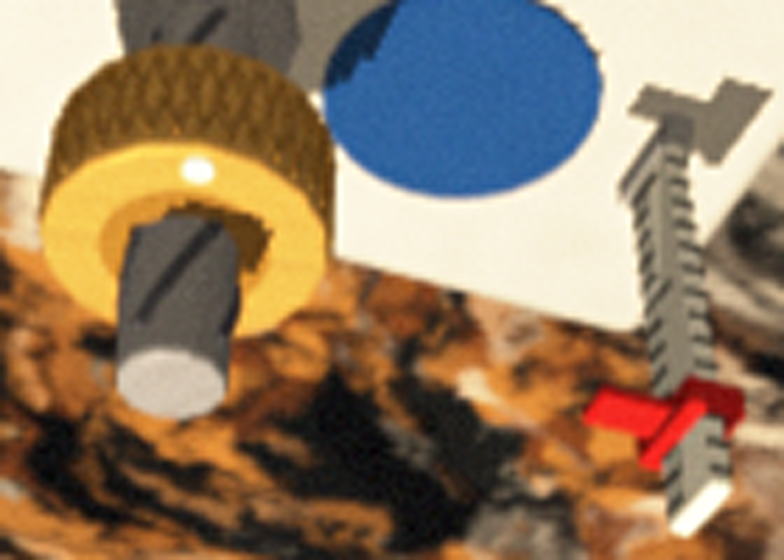

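```bash
python3 - <<'E'
from h import *
d=np.load('w1.npz');c=(d['K'],d['R'],d['t'])
f=lambda u,v:((u+.5)/5.6-.5+185,(v+.5)/5.6-.5+125)
g=lambda p:((proj(c,p)-[185,125]+.5)*5.6-.5).round(0)
A=onz(c,*f(172,383),.095);S=onz(c,*f(702,507),.095)
e=(S-A)[:2];L=np.linalg.norm(e);e/=L;n=np.array([-e[1],e[0]])
print('A',A,'S',S,L,np.degrees(np.arctan2(e[1],e[0])))
# collar top by face centre and by left/right ellipse ends, z from least distance to axis
o,dd=ray(c,*f(184,238))
for name,(u,v) in dict(collar=(184,238),).items():
    # intersect ray with vertical axis line (closest approach)
    k=np.cross(dd,[0,0,1]); M=np.array([dd,[0,0,-1.],k]).T; x=np.linalg.solve(M,A-o); print(name,'z',A[2]-0+0, (o+dd*x[0]), 'gap',x[2]*np.linalg.norm(k))
def circ(z,r=.022):
    P=[np.r_[A[:2]+r*np.array([np.cos(t),np.sin(t)]),z] for t in np.linspace(0,2*np.pi,180)]
    q=np.array([g(p) for p in P]); return q.min(0),q.max(0)
for z in(.066,.067,.068,.069,.070,.071):print(z,*circ(z))
for z in(.075,.08,.085,.09):
    print(z,'tip',g(np.r_[A[:2]+.065*e,z]),'tip bar +-2.5mm',g(np.r_[A[:2]+.065*e+.0025*n,z]),g(np.r_[A[:2]+.065*e-.0025*n,z]),'scale',g(np.r_[A[:2]+.082*e,z]))
E
```

```text
A [0.49263578 0.1319497  0.095     ] S [0.49292483 0.2134494  0.095     ] 0.08150021833082398 89.79679470691617
collar z 0.095 [0.4927258  0.1315101  0.06819665] gap -0.0004487221329643693
0.066 [ 36. 116.] [339. 325.]
0.067 [ 35. 121.] [339. 330.]
0.068 [ 34. 126.] [339. 335.]
0.069 [ 33. 131.] [339. 340.]
0.07 [ 32. 136.] [338. 345.]
0.071 [ 31. 141.] [338. 350.]
0.075 tip [593. 377.] tip bar +-2.5mm [600. 367.] [586. 386.] scale [691. 402.]
0.08 tip [595. 403.] tip bar +-2.5mm [603. 393.] [588. 412.] scale [694. 427.]
0.085 tip [598. 429.] tip bar +-2.5mm [605. 420.] [590. 438.] scale [698. 453.]
0.09 tip [600. 456.] tip bar +-2.5mm [608. 447.] [593. 465.] scale [701. 480.]
```

The pointer comes out at about 80.8 mm and the collar top at about 69.5 mm, so the collar has to rise about 11.3 mm, or 0.71 rad. The rod axis is near (0.493, 0.132). I'll bring the tool upright again and turn it to about 70°.

```bash
python3 -m pendant '[[[0,0.15,0],[-5,0,0],85],[[0,0.15,0],[-5,0,0],85],[[0,0.15,0],[0,0,0],85],[[0,0.15,0],[0,0,0],85],[[-0.142,0,0],[0,0,0],85],[[-0.142,0,0],[0,0,0],85],[[-0.142,0,0],[0,0,0],85],[[-0.142,0,0],[0,0,0],85],[[-0.142,0,0],[0,0,0],85],[[-0.142,0,0],[0,0,0],85],[[0,0,0],[0,0,0],85],[[0,0,0],[0,0,0],85]]'
cat >> h.py <<'E'
from scipy.spatial.transform import Rotation as Ro
def rel(p):
    s=state();R=Ro.from_euler('xyz',s['eef_rot']).as_matrix()
    print('t',s['time_s'],'pos',s['tool_pos'].round(4),'q',s['qpos'].round(2),'F',s['wrist_force'].round(1),s['moment'].round(2),'w',s['grip_width'])
    print('zang',np.degrees(np.arctan2(R[1,2],R[0,2])),'tilt R x',R[:,0].round(3),'shift mm tool',(R.T@(np.array(p)-s['tool_pos'])*1000).round(1))
    return s,R
E
python3 - <<'E'
from h import *
rel([.493,.132,.130])
E
```

```text
time_s: 3.75
tool_pos: [0.4312, 0.1418, 0.1873]
eef_rot: [-0.903, 1.565, 0.316]
wrist_force: [0.3, -1.0, 0.3]
grip_width: 0.085
t 3.75 pos [0.4312 0.1418 0.1873] q [ 0.77 -0.37 -0.39  0.   -1.55 -1.12] F [ 0.3 -1.   0.3] [-0.    0.04 -0.02] w 0.08503462402742566
zang 69.81749050048906 tilt R x [ 0.006  0.002 -1.   ] shift mm tool [ 57.7 -61.1  11.9]
```

```bash
python3 -m pendant '[[[0,0,0],[0,-31,6],85],[[0,0,0],[0,-30,6],85],[[0,0,0],[28,0,0],85],[[0,0,0],[29,0,0],85],[[0,0,0],[0,0,0],85],[[0,0,0],[0,0,0],85]]'
python3 - <<'E'
from h import *
s,R=rel([.493,.132,.058])
w=cal('wrist');im=snap('wrist','w2.png');np.savez('w2.npz',K=w[0],R=w[1],t=w[2])
print(proj(w,[.493,.132,.095]),proj(w,[.493,.132,.0695]),proj(w,[.493,.197,.081]))
E
```

```text
time_s: 4.35
tool_pos: [0.4925, 0.1319, 0.1306]
eef_rot: [-1.081, 1.565, 0.14]
wrist_force: [0.4, 0.9, 1.1]
grip_width: 0.0852
t 4.35 pos [0.4925 0.1319 0.1306] q [ 0.66 -0.19 -0.35  0.   -1.41 -1.01] F [0.4 0.9 1.1] [ 0.06  0.04 -0.02] w 0.08515466014660683
zang 69.95791252494206 tilt R x [ 0.006  0.001 -1.   ] shift mm tool [72.6 -0.   0.1]
[253.48894553 236.68436127] [253.95624411 219.64812223] [287.26631641 310.9200749 ]
```

View pics/w2.png

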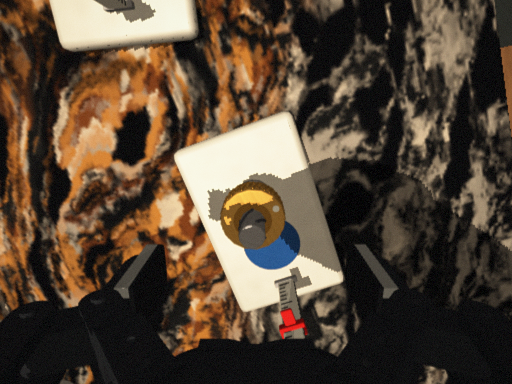

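Everything is within about 2 mm: the rod top is at (252,233), against a predicted (253,237). I'll shift z by -1.5 mm, descend and grip.

```bash
python3 -m pendant '[[[0,0,0],[25,0,-1.5],85],[[0,0,0],[25,0,0],85],[[0,0,0],[24,0,0],85],[[0,0,0],[0,0,0],85],[[0,0,0],[0,0,0],40],[[0,0,0],[0,0,0],40],[[0,0,0],[0,0,0],40],[[0,0,0],[0,0,0],40],[[0,0,0],[0,0,0],40],[[0,0,0],[0,0,0],40]]' 40
python3 - <<'E'
from h import *
rel([.493,.132,.058])
E
```

```text
time_s: 5.4
tool_pos: [0.4945, 0.1307, 0.0586]
eef_rot: [-1.009, 1.559, 0.213]
wrist_force: [5.2, -1.9, 2.5]
grip_width: 0.0414
t 5.4 pos [0.4945 0.1307 0.0586] q [ 0.66 -0.15 -0.45  0.01 -1.26 -1.01] F [ 5.2 -1.9  2.5] [-0.86 -1.89 -0.05] w 0.04140357860863728
zang 70.04017700044552 tilt R x [ 0.012  0.002 -1.   ] shift mm tool [0.6 1.8 0.7]
```

```bash
python3 -m pendant '[[[0,0,0],[0,-1.8,0],40],[[0,0,0],[0,0,0],40],[[-0.1,0,0],[-1.6,0,0],40],[[-0.1,0,0],[-1.6,0,0],40],[[-0.1,0,0],[-1.6,0,0],40],[[-0.1,0,0],[-1.6,0,0],40],[[-0.1,0,0],[-1.6,0,0],40],[[-0.1,0,0],[-1.6,0,0],40],[[-0.1,0,0],[-1.6,0,0],40],[[0,0,0],[0,0,0],40],[[0,0,0],[0,0,0],40]]'
python3 - <<'E'
from h import *
rel([.493,.132,.058])
E
```

```text
time_s: 6.5
tool_pos: [0.4965, 0.1306, 0.0699]
eef_rot: [-1.644, 1.557, 0.279]
wrist_force: [8.2, -1.1, 2.0]
grip_width: 0.0414
t 6.5 pos [0.4965 0.1306 0.0699] q [ 0.65 -0.15 -0.43  0.01 -1.28 -0.3 ] F [ 8.2 -1.1  2. ] [-0.36 -2.6  -0.04] w 0.04143819987253066
zang 110.17659855425376 tilt R x [ 0.013  0.004 -1.   ] shift mm tool [11.9  3.   2.5]
```

```bash
python3 -m pendant '[[[0,0,0],[0,0,0],60],[[0,0,0],[0,0,0],85],[[0,0,0],[0,0,0],85],[[0,0,0],[0,0,0],85],[[0,0,0],[0,0,0],85],[[0,0,0],[-45,0,0],85],[[0,0,0],[-45,0,0],85],[[0,0,0],[-30,0,0],85],[[0,0,0],[0,0,0],85]]'
python3 -m pendant '[[[0.14,0,0],[0,0,0],85],[[0.14,0,0],[0,0,0],85],[[0.14,0,0],[0,0,0],85],[[0.14,0,0],[0,0,0],85],[[0.14,0,0],[0,0,0],85],[[0.14,0,0],[0,0,0],85],[[0.14,0,0],[0,0,0],85],[[0.14,0,0],[0,0,0],85],[[0.14,0,0],[0,0,0],85],[[0.14,0,0],[0,0,0],85],[[0.14,0,0],[0,0,0],85],[[0,0,0],[0,0,0],85]]'
python3 - <<'E'
from h import *
rel([.425,.142,.190])
E
```

```text
time_s: 7.4
tool_pos: [0.4949, 0.1305, 0.1925]
eef_rot: [-1.544, 1.557, 0.379]
wrist_force: [0.1, -0.3, 0.4]
grip_width: 0.0852
time_s: 8.6
tool_pos: [0.4927, 0.1298, 0.1861]
eef_rot: [-0.081, 1.566, 0.3]
wrist_force: [1.2, -0.8, -0.7]
grip_width: 0.085
t 8.6 pos [0.4927 0.1298 0.1861] q [ 0.65 -0.21 -0.26  0.   -1.51 -1.84] F [ 1.2 -0.8 -0.7] [ 0.02  0.05 -0.  ] w 0.08500482960312178
zang 21.851508660208633 tilt R x [ 0.004  0.001 -1.   ] shift mm tool [ -4.2  36.5 -58.3]
```

```bash
python3 -m pendant '[[[0,0,0],[0,18,-30],85],[[0,0,0],[0,18,-32],85],[[0,-0.15,0],[3,0,0],85],[[0,-0.15,0],[3,0,0],85],[[0,-0.15,0],[3,0,0],85],[[0,-0.15,0],[0,0,0],85],[[0,-0.15,0],[0,0,0],85],[[0,0,0],[0,0,0],85],[[0,0,0],[0,0,0],85]]'
python3 - <<'E'
from h import *
rel([.425,.142,.190])
w=cal('wrist');im=snap('wrist','w3.png');np.savez('w3.npz',K=w[0],R=w[1],t=w[2])
q=proj(w,[.493,.165,.08]).astype(int);print(q)
x,y=q[0]-75,q[1]-55;print(x,y)
cv2.imwrite('pics/c3.png',cv2.resize(im[y:y+110,x:x+145,::-1],None,fx=5.4,fy=5.4,interpolation=2))
E
```

```text
time_s: 9.5
tool_pos: [0.4186, 0.127, 0.2077]
eef_rot: [0.022, 0.876, 0.416]
wrist_force: [-0.5, 0.4, -0.3]
grip_width: 0.085
t 9.5 pos [0.4186 0.127  0.2077] q [ 1.07 -1.27 -1.07  0.43 -1.21 -2.29] F [-0.5  0.4 -0.3] [-0.72  1.66  0.04] w 0.08502472533546024
zang 22.187202639303205 tilt R x [ 0.586  0.259 -0.768] shift mm tool [21.2 11.1 -2.4]
[261 163]
186 108
```

View pics/c3.png

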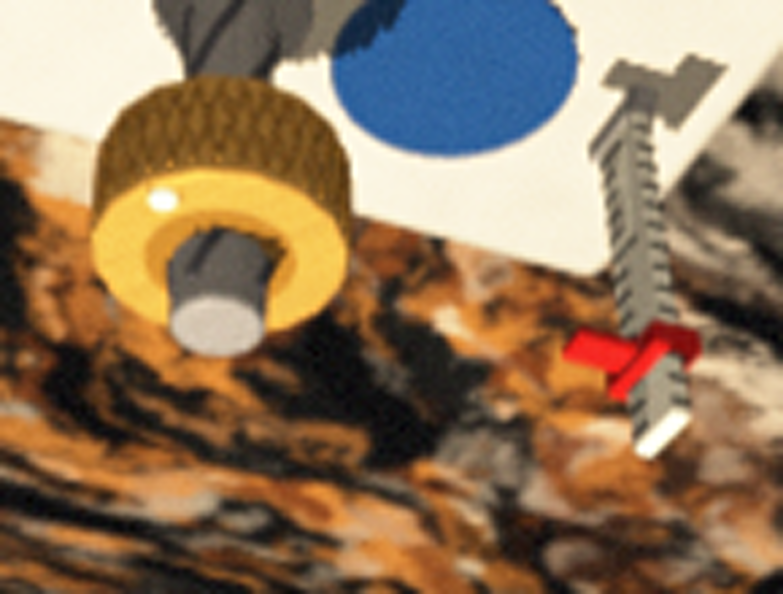

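```bash
cat > m.py <<'E'
from h import *
from scipy.optimize import least_squares
def meas(npz,png,x0,y0,k,rod,sc,tips,box):
    d=np.load(npz);c=(d['K'],d['R'],d['t'])
    f=lambda u,v:((u+.5)/k-.5+x0,(v+.5)/k-.5+y0)
    A=onz(c,*f(*rod),.095);S=onz(c,*f(*sc),.095)
    e=(S-A)[:2];L=np.linalg.norm(e);e/=L;n=np.array([-e[1],e[0]])
    a=cv2.imread(png);h=cv2.cvtColor(a,cv2.COLOR_BGR2HSV)
    m=((h[...,0]>14)&(h[...,0]<32)&(h[...,1]>110)&(h[...,2]>170)).astype(np.uint8)
    M=np.zeros_like(m);x,y,w,hh=box;M[y:y+hh,x:x+w]=m[y:y+hh,x:x+w]
    nn,l,s,_=cv2.connectedComponentsWithStats(M);i=1+np.argmax(s[1:,4])
    P=np.argwhere(l==i)[:,::-1].astype(float)
    hull=cv2.convexHull(P.astype(np.float32)).reshape(-1,2)
    # keep outline points away from rod occlusion; height & radius such that back-cast points are a circle on axis
    def res(q,pts,ax):
        z,r=q; X=np.array([onz(c,u,v,z) for u,v in pts]); return np.hypot(X[:,0]-ax[0],X[:,1]-ax[1])-r
    r=least_squares(res,[.07,.021],args=(hull,A),loss='soft_l1',f_scale=.0005)
    print('A',A[:2].round(4),'S-A',L.round(4),'collar z,r',r.x.round(4),'rms',np.sqrt(np.mean(r.fun**2)).round(5),len(hull),s[i])
    T=np.r_[A[:2]+.065*e,0]
    for (u,v),off in zip(tips,(.0025,-.0025,0)):
        # height on the vertical line through the tip (+-half width)
        b=T.copy();b[:2]+=off*n; zs=np.linspace(.07,.095,251); vv=[proj(c,np.r_[b[:2],z])[1] for z in zs]
        j=np.argmin(np.abs(np.array(vv)-f(u,v)[1])); print('  tip corner z',zs[j].round(4),'du px',(proj(c,np.r_[b[:2],zs[j]])[0]-f(u,v)[0]).round(1))
print('before');meas('w1.npz','pics/w1.png',185,125,5.6,(172,383),(702,507),((597,388),(585,425),(591,406.5)),(185,140,65,55))
print('after');meas('w3.npz','pics/w3.png',186,108,5.4,(217,326),(662,433),((575,328),(563,357),(569,342.5)),(195,125,65,55))
E
python3 m.py
```

```text
before
A [0.4926 0.1319] S-A 0.0815 collar z,r [0.0729 0.0236] rms 0.00265 16 [ 185  150   63   35 1011]
  tip corner z 0.079 du px 0.9
  tip corner z 0.0825 du px 0.7
  tip corner z 0.0807 du px 0.8
after
A [0.4922 0.1314] S-A 0.0814 collar z,r [0.0859 0.0253] rms 0.00385 18 [195 138  56  42 936]
  tip corner z 0.0785 du px 0.7
  tip corner z 0.0813 du px 0.6
  tip corner z 0.0799 du px 0.6
```

```bash
python3 - <<'E'
import re
s=open('m.py').read()
s=s.replace("    nn,l,s,_=","    M*=0\n    for yy in range(y,y+hh):\n        for xx in range(x,x+w):\n            M[yy,xx]=m[yy,xx]&(np.linalg.norm(onz(c,xx,yy,zg)-A-[0,0,zg-.095])<.0235)\n    M=cv2.morphologyEx(M,cv2.MORPH_OPEN,np.ones((3,3),np.uint8))\n    nn,l,s,_=").replace("tips,box)","tips,box,zg)").replace("65,55))","65,55),ZG)").replace('ZG','.0695',1).replace('ZG','.081',1)
s=s.replace("    def res","    dbg=a.copy();dbg[l==i]=(255,0,255);cv2.imwrite(png.replace('w','dbg'),cv2.resize(np.hstack([a[y-5:y+hh+5,x-5:x+w+5],dbg[y-5:y+hh+5,x-5:x+w+5]]),None,fx=5,fy=5,interpolation=0))\n    def res")
s=s.replace("print('A'","print(np.c_[[f for f in hull],r.fun*1000].round(1).tolist());print('A'")
open('m.py','w').write(s)
E
python3 m.py; ls pics; python3 -c "
import cv2,numpy as np
a=cv2.imread('pics/dbg1.png');b=cv2.imread('pics/dbg3.png');cv2.imwrite('pics/d.png',np.vstack([a,b])[:598,:800])" 
```

```text
before
[[244.0, 177.0, 1.5], [233.0, 183.0, -0.9], [231.0, 184.0, -0.6], [227.0, 184.0, -2.0], [203.0, 182.0, -0.2], [198.0, 180.0, 0.9], [191.0, 173.0, 1.4], [190.0, 171.0, 1.5], [190.0, 169.0, 1.0], [192.0, 163.0, -0.4], [194.0, 159.0, -0.4], [200.0, 153.0, 0.3], [209.0, 150.0, 0.4], [221.0, 150.0, 0.4], [230.0, 153.0, -0.1], [232.0, 154.0, -0.2], [236.0, 157.0, -0.6], [239.0, 160.0, -0.8], [242.0, 164.0, -0.7], [244.0, 175.0, 0.7]]
A [0.4926 0.1319] S-A 0.0815 collar z,r [0.0706 0.0214] rms 0.0009 20 [190 150  55  35 951]
  tip corner z 0.079 du px 0.9
  tip corner z 0.0825 du px 0.7
  tip corner z 0.0807 du px 0.8
after
[[249.0, 159.0, -0.6], [248.0, 161.0, -0.5], [244.0, 165.0, -0.5], [241.0, 167.0, -0.2], [239.0, 168.0, 0.1], [212.0, 168.0, 2.2], [207.0, 163.0, 0.1], [202.0, 156.0, 0.4], [200.0, 151.0, 1.9], [200.0, 149.0, 2.3], [207.0, 144.0, -0.0], [210.0, 142.0, -0.0], [214.0, 140.0, 0.2], [218.0, 139.0, 0.2], [232.0, 139.0, 0.3], [240.0, 142.0, -0.1], [243.0, 144.0, -0.4], [248.0, 149.0, -0.4], [249.0, 152.0, -0.8]]
A [0.4922 0.1314] S-A 0.0814 collar z,r [0.0809 0.0211] rms 0.00093 19 [200 139  50  30 815]
  tip corner z 0.0785 du px 0.7
  tip corner z 0.0813 du px 0.6
  tip corner z 0.0799 du px 0.6
both.png
c2.png
c3.png
crop1.png
dbg1.png
dbg3.png
sc0.png
si0.png
w1.png
w2.png
w3.png
```

View pics/d.png

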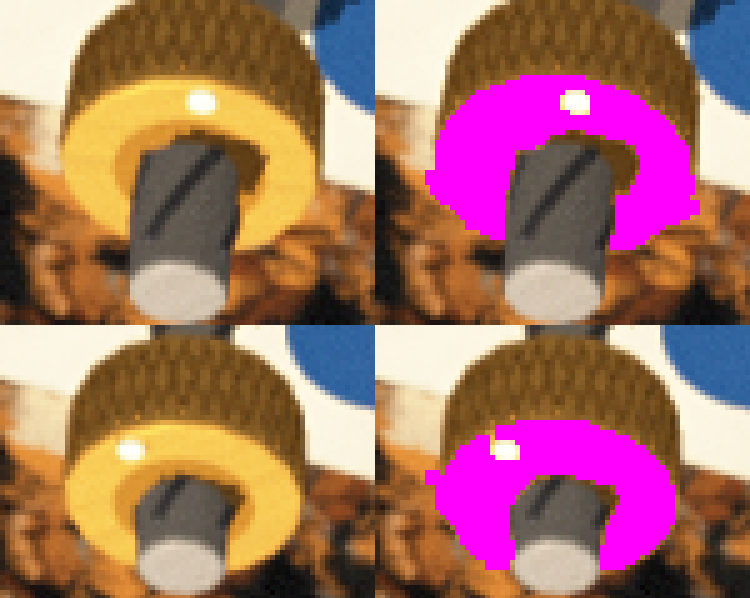

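```bash
python3 - <<'E'
from h import *
from scipy.optimize import least_squares
B=[(185,77),(130,83),(90,103),(62,150),(70,185),(95,215),(125,237),(250,90),(290,120),(312,155),(314,185),(300,215),(270,240),(235,250)]
F=[(180,420),(130,428),(90,450),(66,485),(68,505),(85,535),(120,562),(230,430),(275,455),(298,485),(300,505),(288,535),(255,560),(225,570)]
for npz,pts,o,A in(('w1.npz',B,(180,135),(.4926,.1319)),('w3.npz',[(x,y-325) for x,y in F],(190,120),(.4922,.1314))):
    d=np.load(npz);c=(d['K'],d['R'],d['t']);p=[(x/5-.5+o[0],y/5-.5+o[1]) for x,y in pts]
    def res(q):
        X=np.array([onz(c,u,v,q[0]) for u,v in p]);return np.hypot(X[:,0]-A[0],X[:,1]-A[1])-q[1]
    r=least_squares(res,[.075,.021],x_scale=[.001,.001]);print(r.x,(r.fun*1000).round(1))
    # white dot: angle
    u,v=((202,102) if npz=='w1.npz' else (130,125));X=onz(c,u/5-.5+o[0],v/5-.5+o[1],r.x[0]);print('dot ang',np.arctan2(X[1]-A[1],X[0]-A[0]),np.hypot(X[1]-A[1],X[0]-A[0]))
E
```

```text
[0.06987812 0.02058332] [ 0.2  0.3  0.3  0.2 -0.1 -0.2  0.4  0.4 -0.4 -0.6 -0.6 -0.3  0.4  0.2]
dot ang -2.9697483166892416 0.01579148223078491
[0.08068395 0.02050788] [ 0.5  0.1 -0.2  0.2 -0.1 -0.   0.7 -0.  -0.2 -0.  -0.2 -0.3 -0.2 -0.2]
dot ang -2.2159212325089586 0.015973969349663962
```

Before/after collar heights are 69.9 and 80.7 mm, and the arm turned 0.70 rad. The pointer reads 80.7 and 79.9 mm in the two views. I'll take one closer look to settle the difference.

```bash
python3 -m pendant '[[[0,0,0],[22,3,7],85],[[0,0,0],[22,3,7],85],[[0,0,0],[23,3,6],85],[[0,0,0],[0,0,0],85],[[0,0,0],[0,0,0],85]]'
python3 - <<'E'
from h import *
rel([.425,.142,.190])
w=cal('wrist');im=snap('wrist','w4.png');np.savez('w4.npz',K=w[0],R=w[1],t=w[2])
q=proj(w,[.493,.165,.08]).astype(int);print(q)
x,y=q[0]-90,q[1]-55;print(x,y)
cv2.imwrite('pics/c4.png',cv2.resize(im[y:y+130,x:x+160,::-1],None,fx=4.6,fy=4.6,interpolation=2))
E
```

```text
time_s: 10.05
tool_pos: [0.4689, 0.1571, 0.1648]
eef_rot: [0.014, 0.885, 0.406]
wrist_force: [-0.2, 1.2, 1.0]
grip_width: 0.085
t 10.05 pos [0.4689 0.1571 0.1648] q [ 0.94 -0.98 -1.04  0.41 -0.94 -2.27] F [-0.2  1.2  1. ] [-0.66  1.53  0.03] w 0.08499030462241579
zang 22.197220174766016 tilt R x [ 0.582  0.25  -0.774] shift mm tool [-48.8   3.2 -19.9]
[252 161]
162 106
```

View pics/c4.png

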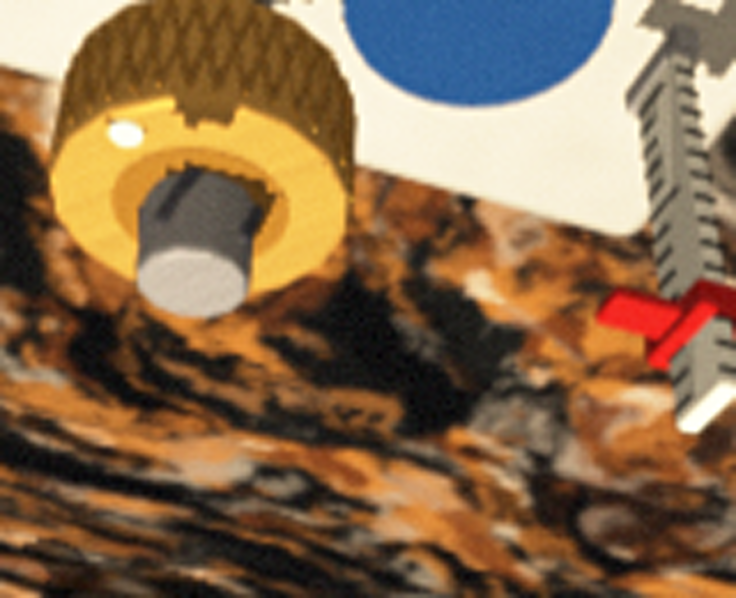

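```bash
python3 - <<'E'
from h import *
from scipy.optimize import least_squares
d=np.load('w4.npz');c=(d['K'],d['R'],d['t']);f=lambda x,y:((x+.5)/4.6-.5+162,(y+.5)/4.6-.5+106)
A=onz(c,*f(193.5,283),.095);S=onz(c,*f(714,408),.095);print(A,S,S-A)
C=[(52,190),(58,225),(85,260),(125,288),(350,190),(345,220),(320,255),(280,285),(250,297),(120,108),(75,145),(260,105),(315,140),(340,170)]
def res(q):
    X=np.array([onz(c,*f(u,v),q[0]) for u,v in C]);return np.hypot(X[:,0]-A[0],X[:,1]-A[1])-q[1]
r=least_squares(res,[.075,.021],x_scale=[.001,.001]);print(r.x,(r.fun*1000).round(1))
e=np.array([0,1.]);n=np.array([-1,0])
for (u,v),off in(((612,290),.0025),((597,320),-.0025),((604.5,305),0)):
    zs=np.linspace(.07,.095,251);P=np.array([proj(c,np.r_[A[:2]+.065*e+off*n,z]) for z in zs]);j=np.argmin(abs(P[:,1]-f(u,v)[1]));print(zs[j],P[j]-f(u,v))
X=onz(c,*f(126,133),r.x[0])-A;print('dot',np.pi+np.arctan2(X[1],X[0]),np.hypot(X[0],X[1]))
# whole state: side/scene pics for black stand and pointer
E
```

```text
[0.49264507 0.13199028 0.095     ] [0.49302281 0.214154   0.095     ] [0.00037774 0.08216372 0.        ]
[0.08151804 0.02097445] [-0.5  0.2  0.9  1.9  0.3 -0.8 -1.8 -1.   0.1 -0.  -1.3  1.2  0.5  0.2]
0.0791 [0.96614422 0.05374853]
0.0814 [1.13873885 0.02834319]
0.08020000000000001 [1.03804262 0.00426352]
dot 0.8862994385529097 0.016825593824471078
```

```bash
python3 - <<'E'
from h import *
from scipy.optimize import least_squares
for k,rod in((1,((172+.5)/5.6-.5+185,(383.5)/5.6-.5+125)),(3,(217.5/5.4-.5+186,326.5/5.4-.5+108)),(4,(194/4.6-.5+162,283.5/4.6-.5+106))):
    d=np.load(f'w{k}.npz');c=(d['K'],d['R'],d['t']);a=cv2.imread(f'pics/w{k}.png')
    # rod top: light grey blob near the pick
    h=cv2.cvtColor(a,cv2.COLOR_BGR2HSV);m=((h[...,1]<60)&(h[...,2]>130)).astype(np.uint8)
    n,l,s,ce=cv2.connectedComponentsWithStats(m);i=l[int(rod[1]+.5),int(rod[0]+.5)];
    A=onz(c,*ce[i],.095); 
    # radial yellow->other edges, sub-pixel, on the blue-deficit (R-B) image
    g=cv2.GaussianBlur(a[...,1].astype(np.float32),(0,0),.6)   # green: bright brass vs dark knurl / orange
    def edges(z):
        E=[]
        for t in np.radians(np.arange(0,360,5)):
            rr=np.linspace(.0175,.0245,71);P=np.array([proj(c,[A[0]+q*np.cos(t),A[1]+q*np.sin(t),z]) for q in rr]).astype(np.float32)
            v=cv2.remap(g,P[:,:1],P[:,1:],1).ravel();dv=np.gradient(v);j=np.argmin(dv)
            if v[:8].mean()>130 and dv[j]<-2.5 and 5<j<65: E.append((P[j],t))
        return E
    z=.07 if k==1 else .081
    for _ in range(4):
        E=edges(z)
        res=lambda q:np.array([np.linalg.norm(onz(c,*p,q[0])[:2]-A[:2]) for p,_ in E])-q[1]
        r=least_squares(res,[z,.0208],loss='soft_l1',f_scale=.0002,x_scale=[.001,.001]);z=r.x[0]
    rf=lambda q:np.linalg.norm([onz(c,*p,q[0])[:2]-q[2:] for p,_ in E],axis=1)-q[1]
    r2=least_squares(rf,[z,.0208,*A[:2]],loss='soft_l1',f_scale=.0002,x_scale=.001)
    print(k,'rod blob',s[i][4],ce[i].round(1),np.round(rod,1),A[:2].round(4),'z,r',r.x.round(4),'n',len(E),'medabs',np.median(abs(res(r.x))*1000).round(2))
E
```

```text
1 rod blob 189 [215.  192.6] [215.3 193. ] [0.4923 0.1316] z,r [0.0706 0.0205] n 55 medabs 0.19
3 rod blob 146 [225.6 167.4] [225.8 168. ] [0.4915 0.1311] z,r [0.0819 0.0206] n 64 medabs 0.21
4 rod blob 281 [203.2 166.4] [203.7 167.1] [0.4921 0.1316] z,r [0.0818 0.0206] n 62 medabs 0.2
```

```bash
python3 - <<'E'
from h import *
T={1:((289,192),(.4923,.1316),.0706),3:((286,0),(.4915,.1311),.0819),4:((285,0),(.4921,.1316),.0818)}
for k,(_,A,zc) in T.items():
    d=np.load(f'w{k}.npz');c=(d['K'],d['R'],d['t']);a=cv2.imread(f'pics/w{k}.png').astype(float)
    red=np.clip((a[...,2]-np.maximum(a[...,0],a[...,1])-60)/90,0,1)
    m=(red>.5).astype(np.uint8);n,l,s,ce=cv2.connectedComponentsWithStats(m)
    q=proj(c,[A[0],A[1]+.07,.081]);i=min((i for i in range(1,n) if s[i][4]>40),key=lambda i:np.linalg.norm(ce[i]-q))
    x0=s[i][0];out=[]
    for x in range(x0+3,x0+9):
        col=np.where(l[:,x]==i)[0];ys=np.arange(col[0]-2,col[-1]+3);w=red[ys,x];v=(ys*w).sum()/w.sum()
        # ray through centre line hits the vertical plane x=A.x
        o,dd=ray(c,x,v);p=o+dd*(A[0]-o[0])/dd[0];out.append((round(p[1]-A[1],4),round(p[2],4),len(col)))
    print(k,'collar',zc,'pointer',np.mean([o[1] for o in out]).round(4),out)
E
```

```text
1 collar 0.0706 pointer 0.0816 [(np.float64(0.066), np.float64(0.0818), 7), (np.float64(0.0669), np.float64(0.0815), 8), (np.float64(0.0679), np.float64(0.0814), 8), (np.float64(0.0688), np.float64(0.0816), 8), (np.float64(0.0698), np.float64(0.0816), 8), (np.float64(0.0707), np.float64(0.0815), 8)]
3 collar 0.0819 pointer 0.0819 [(np.float64(0.0661), np.float64(0.0819), 7), (np.float64(0.0672), np.float64(0.0816), 7), (np.float64(0.0683), np.float64(0.0815), 7), (np.float64(0.0694), np.float64(0.0817), 7), (np.float64(0.0705), np.float64(0.0816), 7), (np.float64(0.0714), np.float64(0.0829), 8)]
4 collar 0.0818 pointer 0.0817 [(np.float64(0.0648), np.float64(0.0826), 7), (np.float64(0.0657), np.float64(0.082), 8), (np.float64(0.0666), np.float64(0.0815), 9), (np.float64(0.0674), np.float64(0.0813), 9), (np.float64(0.0682), np.float64(0.0814), 10), (np.float64(0.069), np.float64(0.0814), 9)]
```

Measured the same automatic way in both views, the collar top is at 81.8–81.9 mm and the pointer at about 81.6–81.9 mm, so they are level to about 0.3 mm. The hand is clear of everything, so I'm handing in.

```bash
python3 -m pendant '[[[0,0,0],[-20,0,0],85],[[0,0,0],[0,0,0],85]]'; python3 -c "
from rig import *
print(sign_off())"
```

```text
time_s: 10.3
tool_pos: [0.457, 0.1532, 0.1861]
eef_rot: [0.022, 0.875, 0.414]
wrist_force: [0.3, -0.1, 1.1]
grip_width: 0.085
the job is handed in; nothing more can be done
None
```

The brass collar's top face is now level with its own red pointer, as closely as I could measure. I gripped it from above, turned it 0.70 rad anticlockwise while rising about 11 mm, then let go and drew clear. The job was handed in at 10.3 s.

- **Level check:** two wrist views after release, measured automatically, put the collar top at 81.8–81.9 mm and the pointer at about 81.6–81.9 mm. They agree to about 0.3 mm.
- **Disagreement:** earlier readings picked by eye put the collar 0.8 to 1.3 mm above the pointer. Those picks proved to be about half a pixel off, so I trusted the automatic edge measurements.
- **Forces:** the wrist force I read while gripping stayed at or below about 8 N. It rose from about 5 to 8 N by the end of the turn, after I had shifted sideways to ease it. I did not find out why.
- **Pointer and black stand:** nothing went near the black stand. The pointer's height read the same before and after. I did not re-photograph the black collar at the end.

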